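# Roll two shafts into their V-cradle and chock the row

## Robot

A 6-joint arm with a two-finger parallel gripper is mounted at the origin on a cart in front of the work surface, level with it; the furniture and walls round the work are solid. World frame = base frame: x ahead of the robot, y to its left, z up, the work surface at z = 0. Lengths are in m, angles in rad, forces in N, time in s.
With the tool pointing down it reaches from about 0.35 to 0.775 m from the base axis. Payload 7.3 kg.
Tool frame: the origin (TCP) lies on the centre line of the jaws, within the pads' length; the fingertips stand 17 mm ahead of it and the grasp point (between the pads) lies 2 mm behind it (robot.tip_extent is the distance from the TCP to the fingertips, in m); z points along the fingers, y is the line along which they close (so a half turn about z gives the same grasp; the last joint's range is limited). The gripper opens to 92 mm and grips with 3 to 60 N. Pads are 19 mm wide; open, the fingers measure 130 mm over their backs; the gripper's body (75 mm by 190 mm) begins 47 mm behind the grasp point.
Start: joints at [-1.454, 0.342, 1.524, -0, 1.275, -0.146], TCP at [0.136, -0.507, 0.244] pointing down, gripper open.
Joint ranges: [-2.53, 2.53], [-0.77, 2.02], [0.04, 2.7], [-1, 4.14], [0.28, 2.66], [-3.11, 3.11]. Speed limits (rad/s): [2.57, 2.57, 3.14, 3.14, 3.14, 3.14].

## Interface

Orientations are given as [roll, pitch, yaw] about the fixed x, y, z axes, in that order (R = Rz(yaw) Ry(pitch) Rx(roll)).
In Python, from cell import robot gives the robot as it stands.
- The arm moves only by the tool step_arm, never from a script. Its argument "motion" is a list of rows, each a list of 2 entries, a list of its own where there are three numbers: the shift along the tool's x, y, z in units of 60 mm (1.0 is 60 mm), then the turn about the tool's z in rad. In form: [[[x, y, z], spin], ...]. A call has 1 to 10 rows; each row is the pose to reach, as a shift and turn from the pose commanded when the call began, along the tool's axes at that moment; what a row does not reach only later rows make up. A row lasts 1/8 s, in which the tool goes at most 62.5 mm and 10.7 degrees, less where a joint would pass 70% of its speed; a pose out of reach is approached as far as the arm can. A call with a gripper value outside its range is refused whole. "hand" is the closure in counts, from 0 (fully open) to 255 (shut), set as the call begins (left out, the last holds). The fingers move at their own pace and stop on an object; "squeeze" is the grip in N (left out, the last holds). Time passes only in rows, so rows that repeat a pose let the fingers close. It gives the time, the measured TCP pose, the force, the opening and the grip force at its end, in the units of the state.
- robot.observe(): the state, without advancing time (a new reading comes with each control period).
- robot.read_camera(name): name is "side" or "top"; returns a dict with "pixels" (480x640x3 uint8, red, green, blue), "intrinsics" (3x3 intrinsics, pixels), "xyz" and "rotation" of the camera in the world. Camera axes: x right, y up, looking along -z (the intrinsics and any distortion apply to the point x, -y, -z); pixel columns grow to the right and rows downward; lengths in m; the calibration is good to about 2 mm. A picture is of the moment at which its call begins. There is no depth.
- robot.hand_in(): hands the job in; it is judged then, once.
The state is a dict: "time": time; "qpos": joint angles; "qvel": joint speeds; "joint_efforts": joint torques, N m; "tool_pos": TCP position; "tool_rot": TCP orientation; "contact_force": force on the tool from outside, world axes, zero at the start; "torque": the same for the moment, N m; "opening": finger opening in m; "grip_force": force on a finger pad.
Only numpy, scipy, OpenCV 4.12 (cv2) and the standard library are available. Lean on these libraries where they do the work, as an engineer would, in place of code of your own. Each camera call takes 0.05 s, during which the arm holds its last target. There are 200 camera calls.

## Task

Roll the steel and the brass shaft along the rails of the blue cradle, without lifting them off it, until one rests in each of the two pairs of V-notches at the far end (either shaft may be the farther one). Once both are settled, take the yellow chock from the bench and set it flat on the rails behind them, its sloping face snug against the nearer shaft, so that the row cannot roll back, and let go. Leave the multimeter and the solder reel where they are.

Things in the scene. Friction and masses are not known exactly. Their poses are not given: they have to be found in the camera images.
- cradle: Fixed blue cradle, 220 mm (x) by 176 mm (y), turned a little on the bench. Origin on the bench surface, 115 mm ahead of its front end; +x is the rolling direction, away from the robot, towards the notches; +y lies along the shafts. Two aluminium rails along x, centred at y = -45 and +45 mm, 14 mm wide, flat tops 30 mm above the bench; a shaft on them has its axis 43 mm above the bench.
- notch_near (a point): Middle of a shaft resting in the near pair of notches: 38 mm ahead of the cradle's origin, 40 mm above the bench; axes as the cradle's. Both pairs are 120-degree Vs, 5 mm deep, 17 mm wide; between them the rail is back at full height, so the first shaft must be pushed over the near notch to reach the far one (one shaft may push the other).
- notch_far (a point): The same for the far pair of notches: 68 mm ahead of the cradle's origin, 40 mm above the bench. Just beyond, the end stop at x = 84 mm, 56 mm high.
- cheek (a point): Middle of the top edge of the cradle's left cheek (inner face, y = +78 mm, 42 mm above the bench). The other cheek is its mirror image at y = -78 mm; they guide the shaft ends. A front lip of the same height joins them at x = -109 to -115 mm.
- shaft_steel_mid (a point): Grey steel shaft, polished and slippery, a plain round bar 26 mm in diameter and 150 mm long, about 0.3 kg. This point is its centre, its y axis lies along the bar (x and z turn as it rolls). It starts lying across the cradle's rails, free to roll.
- shaft_brass_mid (a point): Yellow brass shaft, polished and slippery, a plain round bar 26 mm in diameter and 150 mm long, about 0.3 kg. This point is its centre, its y axis lies along the bar (x and z turn as it rolls). It starts lying across the cradle's rails, free to roll.
- chock_tab (a point): Centre of the chock's black grip tab, 34 mm above the chock's underside; the tab is 20 mm (x) by 30 mm (y) and spans 20 to 48 mm above the underside. Below it the loose yellow wedge block, 36 mm (x) by 130 mm (y), 20 mm high, 0.15 kg in all. It starts on the bench at the robot's right, +x roughly away from the robot. Between the cheeks it has 13 mm to spare each side.
- chock_toe (a point): Middle of the chock's bottom front (+x) edge, 22 mm ahead of the tab's centre; axes as the chock's. From here the face slopes back at 60 degrees to the horizontal. With the chock flat on the rails, just touching a shaft in the near notch, the toe is 29 mm ahead of the cradle's origin, 30 mm above the bench.
- meter: Hand-held multimeter in a yellow holster, 158 x 78 x 45 mm. Origin at the centre of its underside. A loose bystander: leave it where it is.
- solder: Reel of solder wire, 56 mm in diameter, 42 mm high. Origin at the centre of its underside. A loose bystander: leave it where it is.
Mind the look-alikes: they are no part of the job. Of the things that look like the part that bears shaft_steel_mid, the larger one is meant.

How it is judged:
On the way:
1. both shafts lie settled, one in each pair of notches (((x of shaft_steel_mid in the frame of cradle between 0.065 and 0.071 m and z of shaft_steel_mid in the frame of cradle between 0.038 and 0.042 m and angle between the y axis of each of shaft_steel_mid, shaft_brass_mid and the y axis of cradle, either way round below 0.05 rad and x of shaft_brass_mid in the frame of cradle between 0.035 and 0.041 m and z of shaft_brass_mid in the frame of cradle between 0.038 and 0.042 m) or (x of shaft_brass_mid in the frame of cradle between 0.065 and 0.071 m and z of shaft_brass_mid in the frame of cradle between 0.038 and 0.042 m and angle between the y axis of each of shaft_brass_mid, shaft_steel_mid and the y axis of cradle, either way round below 0.05 rad and x of shaft_steel_mid in the frame of cradle between 0.035 and 0.041 m and z of shaft_steel_mid in the frame of cradle between 0.038 and 0.042 m)) and linear speed of each of shaft_steel, shaft_brass below 0.01 m/s), for 0.2 s.
At the end, for the whole second after the job is handed in: One shaft in each pair of V-notches (axis within 3 mm along the rails, 2 mm in height, 0.05 rad); chock flat on the rails (2.5 mm, 0.08 rad) and square to them (0.08 rad), slope towards the near shaft, toe at most about 3 mm short of touching; all at rest (all of step 1 and x of chock_toe in the frame of cradle above 0.0255 m and z of chock_toe in the frame of cradle between 0.0275 and 0.0325 m and angle between the y axis of chock_toe and the y axis of cradle, either way round below 0.08 rad and angle between chock_toe's own z axis and vertical below 0.08 rad and linear speed of chock below 0.01 m/s).
It fails at once if a shaft is lifted off the rails (its axis more than 15 mm above its height on the flat rail) (height (world z) of any of shaft_steel_mid, shaft_brass_mid above 0.058 m).
It fails at once if the multimeter or the solder reel is moved by more than 30 mm (distance of any of meter, solder from where it was at the start of the episode above 0.03 m).
It also fails if it takes over 48 s, if anything falls off the work surface, if the arm or the gripper's body presses on something with over 40 N, if the wrist force passes 120 N, or if a joint passes its speed limit or range.

## Working session

There is one attempt and no reset: what is moved stays moved. The work goes in short steps, Python scripts to look and compute and a tool call to move; the robot and the scene stay as the last step left them, time stands still between calls to the robot, and variables do not carry over. Pictures are saved under pics/ and viewed, at most 10 in all, crops included, and the job is handed in when it is done.

Besides the shell and the picture viewer there is one more tool, called in YAML: its name, and indented under it one key for each argument. step_arm: Moves the arm, as the interface text tells. Its arguments: {"type":"object","properties":{"motion":{"type":"array"},"hand":{"type":"number"},"squeeze":{"type":"number"}},"required":["motion"]}

```bash
ls; mkdir -p pics; python3 - <<'E'
from cell import robot
import cv2,numpy as np
s=robot.observe(); print(s)
for n in ("top","side"):
    c=robot.read_camera(n); cv2.imwrite(f"pics/{n}0.png",c["pixels"][:,:,::-1]); np.savez(f"{n}0.npz",**{k:np.array(v) for k,v in c.items()})
    print(n,c["intrinsics"],c["xyz"],c["rotation"],c.keys())
E
```

```text
pics
{'time': 0.0, 'qpos': array([-1.45396294e+00,  3.42697192e-01,  1.52502142e+00,  3.20548561e-05,
        1.27541721e+00, -1.46035774e-01]), 'qvel': array([ 4.03183740e-04, -4.87265085e-04, -1.17985255e-03,  7.54768919e-05,
        3.13759522e-04,  1.24417041e-03]), 'joint_efforts': array([ 5.59446198e-04, -4.31247389e+01, -2.44220996e+01,  7.17154378e-02,
        5.60637563e-02, -1.50032861e-04]), 'tool_pos': array([ 0.13638904, -0.50657233,  0.24305667]), 'tool_rot': array([-3.14007037e+00, -2.54883469e-04,  2.62859609e-01]), 'contact_force': array([ 0.28949873, -0.3175581 ,  0.50765128]), 'torque': array([-0.03077349, -0.01540133, -0.02774201]), 'grip_force': 0.0, 'opening': 0.09147931694882415}
top [[573.75142348   0.         318.73059903]
 [  0.         573.75142348 241.13286191]
 [  0.           0.           1.        ]] [0.48297233 0.0516711  1.3367286 ] [ 0.09256431 -0.00444895 -1.58415443] dict_keys(['pixels', 'intrinsics', 'xyz', 'rotation'])
side [[477.29881845   0.         319.17598551]
 [  0.         477.29881845 232.08260879]
 [  0.           0.           1.        ]] [ 0.46192598 -0.77625077  0.66846214] [ 0.9539564   0.02014787 -0.16183455] dict_keys(['pixels', 'intrinsics', 'xyz', 'rotation'])
```

View pics/top0.png

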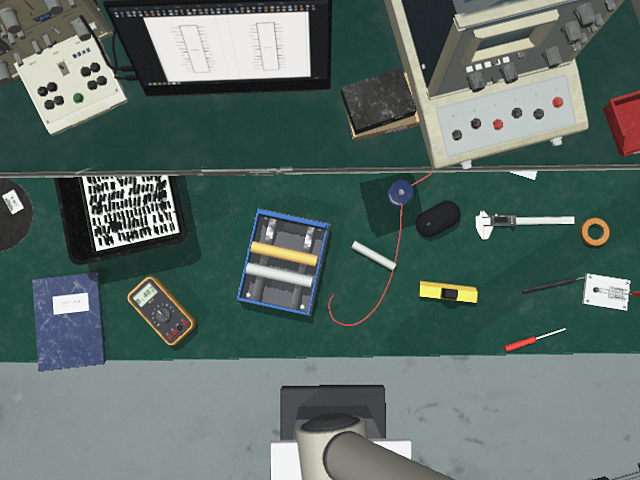

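View pics/side0.png

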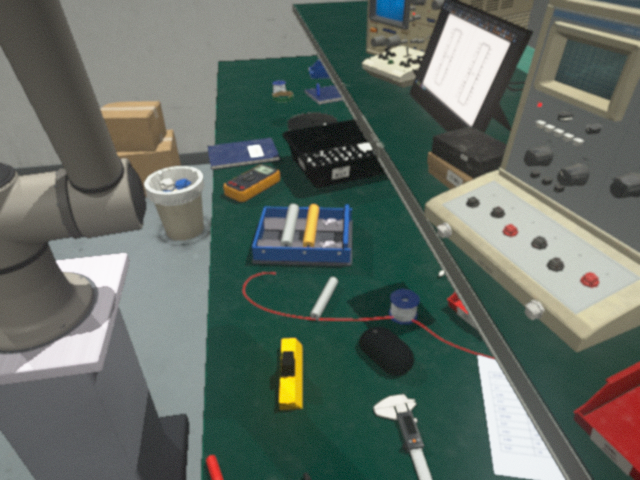

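The top view shows the cradle around (284,262) with brass (284,253) ahead of steel (279,274). The chock is at (448,292), the meter at (162,311) and the solder at (400,192). Now I'll measure.

```bash
cat > h.py <<'E'
import numpy as np,cv2
from scipy.spatial.transform import Rotation as R
def load(n):
    return dict(np.load(n))
def snap(robot,n,f):
    c=robot.read_camera(n); np.savez(f,**{k:np.array(v) for k,v in c.items()}); return load(f)
def ray(c,uv,z):
    uv=np.atleast_2d(uv).astype(float); K=c["intrinsics"]
    d=np.c_[(uv[:,0]-K[0,2])/K[0,0],-(uv[:,1]-K[1,2])/K[1,1],-np.ones(len(uv))]
    d=R.from_euler("xyz",c["rotation"]).apply(d)
    return (c["xyz"]+d*((z-c["xyz"][2])/d[:,2])[:,None])[:,:2]
def proj(c,P):
    q=R.from_euler("xyz",c["rotation"]).inv().apply(np.atleast_2d(P)-c["xyz"]); K=c["intrinsics"]
    return np.c_[K[0,2]+K[0,0]*q[:,0]/-q[:,2],K[1,2]-K[1,1]*q[:,1]/-q[:,2]]
def blob(c,lo,hi,roi):
    """largest HSV blob in roi (x0,y0,x1,y1): contour in full-image pixels"""
    hsv=cv2.cvtColor(c["pixels"],cv2.COLOR_RGB2HSV); m=cv2.inRange(hsv,np.array(lo),np.array(hi))
    x0,y0,x1,y1=roi; k=np.zeros_like(m); k[y0:y1,x0:x1]=m[y0:y1,x0:x1]
    cs,_=cv2.findContours(k,cv2.RETR_EXTERNAL,cv2.CHAIN_APPROX_NONE)
    return max(cs,key=cv2.contourArea)[:,0,:]
def rect(c,cnt,z):
    p=ray(c,cnt,z).astype(np.float32)
    r=cv2.minAreaRect(p*1000); return r,cv2.boxPoints(r)
E
python3 - <<'E'
from h import *
c=load("top0.npz")
for nm,lo,hi,roi,z in [("cradle",(100,120,60),(125,255,255),(225,195,340,330),.042),("brass",(12,90,120),(30,255,255),(235,230,330,275),.043),("steel",(0,0,140),(180,50,255),(240,258,318,292),.043),("chock",(22,150,120),(35,255,255),(410,270,490,315),.02),("tab",(0,0,0),(180,255,60),(430,280,470,305),.048)]:
    b=blob(c,lo,hi,roi); r,bx=rect(c,b,z); print(nm,np.round(r[0],1),np.round(r[1],1),round(r[2],2),"\n",np.round(bx,1).tolist())
a=cv2.resize(c["pixels"][200:325,225:345],None,fx=4,fy=4,interpolation=cv2.INTER_CUBIC)
b=cv2.resize(c["pixels"][260:325,410:490],None,fx=4,fy=4,interpolation=cv2.INTER_CUBIC)
o=np.zeros((500,800,3),np.uint8);o[:,:480]=a;o[:260,480:800]=b
cv2.imwrite("pics/crop.png",o[:,:,::-1])
E
```

```text
cradle [560.2 126.4] [166.8 215.2] 76.97 
 [[436.6000061035156, 69.4000015258789], [646.2999877929688, 20.899999618530273], [683.9000244140625, 183.39999389648438], [474.20001220703125, 231.89999389648438]]
brass [576.6 124.5] [151.4  26. ] 76.7 
 [[546.5, 53.79999923706055], [571.9000244140625, 47.79999923706055], [606.7000122070312, 195.10000610351562], [581.4000244140625, 201.10000610351562]]
steel [528.9 135.8] [151.6  25.8] 77.01 
 [[499.29998779296875, 64.80000305175781], [524.4000244140625, 59.0], [558.5, 206.8000030517578], [533.4000244140625, 212.60000610351562]]
chock [ 497.  -250.3] [129.7  10.6] 82.54 
 [[483.29998779296875, -313.8999938964844], [493.79998779296875, -315.29998779296875], [510.6000061035156, -186.6999969482422], [500.1000061035156, -185.3000030517578]]
tab [ 480.6 -245.8] [34.7 21.9] 82.12 
 [[467.29998779296875, -261.5], [489.0, -264.5], [493.79998779296875, -230.1999969482422], [472.1000061035156, -227.10000610351562]]
```

View pics/crop.png

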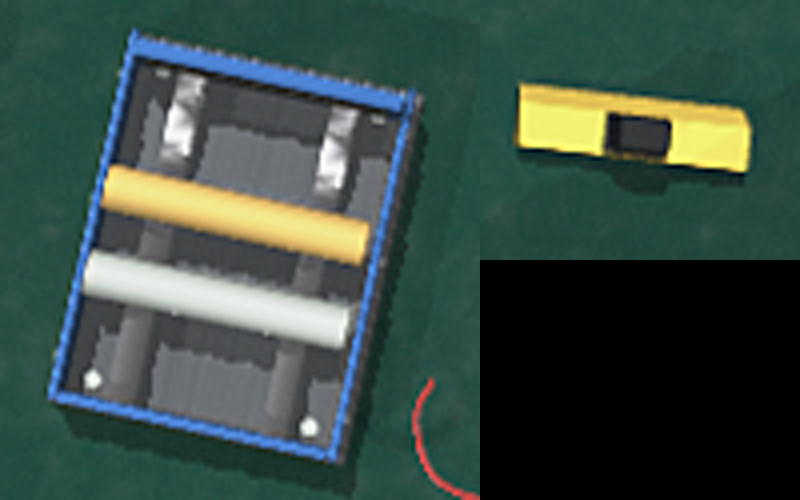

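The crop shows the cradle with its front lip at lower left, and near and far V-notches at crop (180,130)/(335,165) and just above. The chock's darker slope faces away from the robot, with its tab at crop (638,135). From these, cradle yaw ≈ -0.228 and origin ≈ (0.567, 0.125); steel is at x=-40 mm and brass at +9 mm.

```bash
cat >> h.py <<'E'
O=np.array([.5674,.1247]); YAW=-.228
def c2w(x,y=0): return O+np.array([[np.cos(YAW),-np.sin(YAW)],[np.sin(YAW),np.cos(YAW)]])@np.array([x,y])
def w2c(p): return np.array([[np.cos(YAW),np.sin(YAW)],[-np.sin(YAW),np.cos(YAW)]])@(np.asarray(p)-O)
def go(s,xy,z,yaw):
    "row from measured state to target"
    d=np.r_[xy,z]-s["tool_pos"]; t=s["tool_rot"][2]
    T=R.from_euler("xyz",s["tool_rot"]).inv().apply(d)/.06
    print("row",np.round(T,3).tolist(),"spin",round((t-yaw+np.pi)%(2*np.pi)-np.pi,3))
E
python3 - <<'E'
from h import *
from cell import robot
s=robot.observe()
go(s,[.45,-.25],.2,YAW); go(s,c2w(-.072,.002),.16,YAW); print(c2w(-.072,.002))
E
```

```text
row [6.158, -2.771, 0.724] spin 0.491
row [8.628, -8.887, 1.399] spin 0.491
[0.49771539 0.14292238]
```

step_arm:
  motion:
    - [[1,-0.4,0],0.1]
    - [[2,-0.8,0.1],0.2]
    - [[3,-1.2,0.2],0.3]
    - [[4,-1.7,0.3],0.4]
    - [[5.0,-2.2,0.5],0.491]
    - [[6.1,-2.77,0.7],0.491]
    - [[6.6,-3.6,0.8],0.491]
    - [[6.9,-4.5,0.9],0.491]
    - [[7.2,-5.4,1.0],0.491]
    - [[7.5,-6.2,1.1],0.491]
  hand: 89

```text
time: 1.35
tool_pos: [0.4741, -0.0291, 0.1773]
tool_rot: [3.142, 0.0, -0.228]
contact_force: [0.5, -0.5, -0.6]
opening: 0.0601
grip_force: 0.0
```

```bash
python3 - <<'E'
from h import *
from cell import robot
s=robot.observe();print(s["time"],s["tool_pos"],s["tool_rot"],s["opening"])
go(s,c2w(-.072,.002),.16,YAW)
E
```

```text
1.35 [ 0.47412329 -0.02911841  0.17730371] [ 3.14153935e+00  2.60043902e-04 -2.28361795e-01] 0.060078140290701215
row [-0.266, -2.882, 0.288] spin -0.0
```

step_arm:
  motion:
    - [[-0.1,-0.9,0.1],0]
    - [[-0.2,-1.8,0.2],0]
    - [[-0.27,-2.6,0.29],0]
    - [[-0.27,-2.88,0.29],0]
    - [[-0.27,-2.88,0.29],0]
    - [[-0.27,-2.88,0.29],0]

```text
time: 2.1
tool_pos: [0.4976, 0.1396, 0.1603]
tool_rot: [3.141, 0.0, -0.229]
contact_force: [0.5, -1.3, -0.1]
opening: 0.0596
grip_force: 0.0
```

```bash
python3 - <<'E'
from h import *
from cell import robot
s=robot.observe();print(s["time"],s["tool_pos"],s["tool_rot"],s["opening"],w2c(s["tool_pos"][:2]))
go(s,c2w(-.072,.002),.052,YAW)
E
```

```text
2.1 [0.49756565 0.13960657 0.16031058] [ 3.14097510e+00  1.51277988e-04 -2.29262902e-01] 0.059644935269454386 [-0.0713964  -0.00126385]
row [-0.01, -0.055, 1.805] spin -0.001
```

step_arm:
  motion:
    - [[-0.01,-0.05,0.5],0]
    - [[-0.01,-0.05,1.0],0]
    - [[-0.01,-0.05,1.4],0]
    - [[-0.01,-0.05,1.65],0]
    - [[-0.01,-0.05,1.8],0]
    - [[-0.01,-0.05,1.8],0]
    - [[-0.01,-0.05,1.8],0]

```text
time: 2.98
tool_pos: [0.4982, 0.1439, 0.053]
tool_rot: [-3.141, -0.001, -0.228]
contact_force: [1.0, 0.3, 0.3]
opening: 0.06
grip_force: 0.0
```

```bash
python3 - <<'E'
from h import *
from cell import robot
s=robot.observe();print(s["time"],s["tool_pos"],s["contact_force"],w2c(s["tool_pos"][:2]))
E
```

```text
2.975 [0.49823347 0.14390961 0.05304073] [1.01732325 0.25607142 0.29759696] [-0.07171848  0.00307878]
```

step_arm:
  motion:
    - [[0.09,0,0],0]
    - [[0.18,0,0],0]
    - [[0.27,0,0],0]
    - [[0.36,0,0],0]
    - [[0.45,0,0],0]
    - [[0.54,0,0],0]
    - [[0.63,0,0],0]
    - [[0.72,0,0],0]
    - [[0.81,0,0],0]
    - [[0.9,0,0],0]

```text
time: 4.22
tool_pos: [0.5507, 0.1316, 0.0523]
tool_rot: [3.142, -0.0, -0.228]
contact_force: [-0.2, -1.1, -0.5]
opening: 0.0594
grip_force: 0.1
```

```bash
python3 - <<'E'
from h import *
from cell import robot
s=robot.observe();print(s["time"],s["tool_pos"],s["contact_force"],w2c(s["tool_pos"][:2]))
c=snap(robot,"top","t1.npz")
b=blob(c,(12,90,120),(30,255,255),(235,200,330,285)); r,_=rect(c,b,.042); print(r, w2c(np.array(r[0])/1000))
c2=snap(robot,"side","s1.npz")
o=np.hstack([cv2.resize(c["pixels"][190:330,215:345],(390,420)),cv2.resize(c2["pixels"][180:290,230:370],(410,420))]);cv2.imwrite("pics/p1.png",o[:,:,::-1])
E
```

```text
4.225 [0.55069202 0.13161626 0.05229633] [-0.15537645 -1.07540129 -0.54892075] [-0.01783887  0.00296077]
((586.4937133789062, 56.37429428100586), (24.918272018432617, 24.97570037841797), 89.25745391845703) [ 0.03404322 -0.06224172]
```

View pics/p1.png

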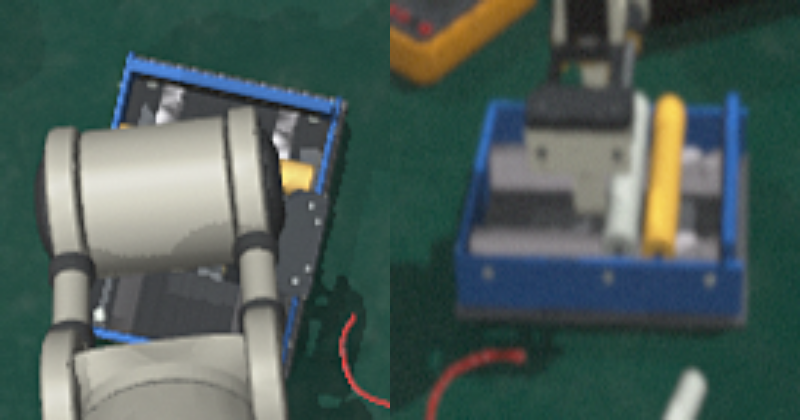

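The side crop shows steel in contact with the fingers and brass ahead of it, near the first notch. I'll keep pushing slowly.

step_arm:
  motion:
    - [[0.06,0,0],0]
    - [[0.12,0,0],0]
    - [[0.18,0,0],0]
    - [[0.24,0,0],0]
    - [[0.3,0,0],0]
    - [[0.36,0,0],0]
    - [[0.42,0,0],0]
    - [[0.47,0,0],0]
    - [[0.52,0,0],0]
    - [[0.52,0,0],0]

```text
time: 5.58
tool_pos: [0.5809, 0.1246, 0.0523]
tool_rot: [3.142, -0.0, -0.228]
contact_force: [0.5, 0.8, 0.2]
opening: 0.0595
grip_force: 0.0
```

```bash
python3 - <<'E'
from h import *
from cell import robot
s=robot.observe();print(s["time"],s["tool_pos"],s["contact_force"],w2c(s["tool_pos"][:2]))
c2=snap(robot,"side","s2.npz")
b=blob(c2,(12,90,100),(30,255,255),(300,190,370,260)); print(b.min(0),b.max(0))
v,_,x,y=0,0,0,0
for x in (.038,.068): print(x,proj(c2,[np.r_[c2w(x,t),.053] for t in (-.075,.075)]).round(1).tolist())
cv2.imwrite("pics/p2.png",cv2.resize(c2["pixels"][180:280,240:370],(780,600),interpolation=cv2.INTER_CUBIC)[:,:,::-1])
E
```

```text
5.575 [0.5809437  0.12456142 0.05230877] [0.49635412 0.83609917 0.15964481] [0.01322452 0.00292628]
[330 205] [343 247]
0.038 [[321.2, 242.5], [325.0, 205.6]]
0.068 [[335.0, 242.9], [337.5, 205.8]]
```

View pics/p2.png

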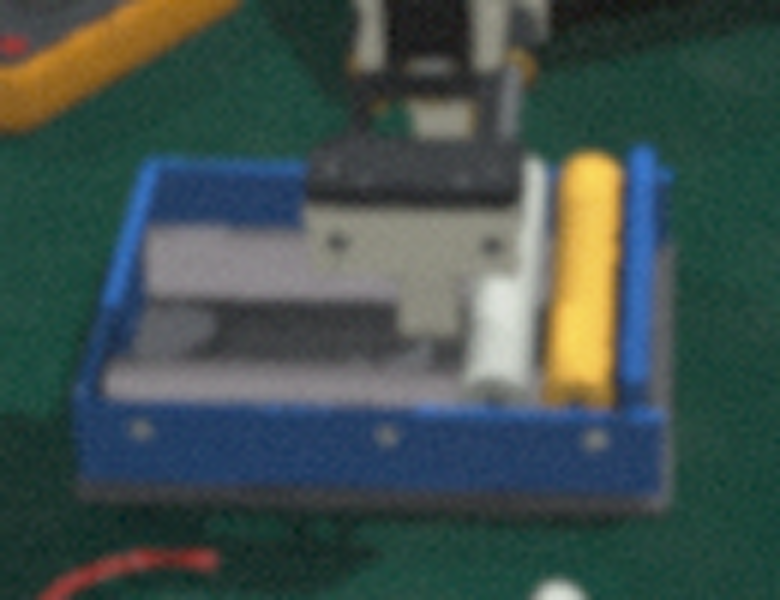

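Brass sits at column ~336 and steel at ~323, matching the far and near notches. I'll retreat and rise, then go to the chock.

step_arm:
  motion:
    - [[-0.1,0,0],0]
    - [[-0.3,0,0],0]
    - [[-0.35,0,-0.4],0]
    - [[-0.35,0,-1.2],0]
    - [[-0.35,0,-2.0],0]
    - [[-0.35,0.5,-2.4],0]
    - [[-0.35,1.4,-2.4],0]
    - [[-0.35,2.3,-2.4],-0.05]
    - [[-0.35,3.2,-2.4],-0.1]
    - [[-0.35,4.1,-2.4],-0.1]
  hand: 60

```text
time: 6.88
tool_pos: [0.5033, -0.1111, 0.1964]
tool_rot: [3.142, 0.0, -0.127]
contact_force: [0.8, -0.3, 0.9]
opening: 0.0703
grip_force: 0.0
```

```bash
python3 - <<'E'
from h import *
from cell import robot
s=robot.observe();print(s["time"],s["tool_pos"],s["tool_rot"])
go(s,[.4805,-.249],.12,-.132)
c=snap(robot,"top","t2.npz")
for n,lo,hi,roi in [("brass",(12,90,120),(30,255,255),(235,212,330,262)),("steel",(0,0,140),(180,50,255),(250,230,322,268))]:
    b=blob(c,lo,hi,roi); r,_=rect(c,b,.040); print(n,r,w2c(np.array(r[0])/1000))
E
```

```text
6.875 [ 0.50325946 -0.11114847  0.19637786] [ 3.14157892e+00  1.78314779e-05 -1.27152870e-01]
row [-0.085, 2.327, 1.273] spin 0.005
brass ((634.730224609375, 110.5506591796875), (151.86192321777344, 25.904098510742188), 76.96199798583984) [0.06878592 0.00143547]
steel ((607.7112426757812, 117.52471923828125), (151.57244873046875, 26.416492462158203), 76.69416046142578) [0.04088983 0.00212195]
```

step_arm:
  motion:
    - [[0,0.8,0.2],0]
    - [[-0.05,1.6,0.5],0]
    - [[-0.08,2.2,0.9],0.005]
    - [[-0.085,2.33,1.27],0.005]
    - [[-0.085,2.33,1.27],0.005]
    - [[-0.085,2.33,1.27],0.005]

```text
time: 7.68
tool_pos: [0.4819, -0.2475, 0.1209]
tool_rot: [3.141, -0.001, -0.133]
contact_force: [0.3, 0.1, 0.5]
opening: 0.0703
grip_force: 0.0
```

```bash
python3 - <<'E'
from h import *
from cell import robot
s=robot.observe();print(s["time"],s["tool_pos"],s["tool_rot"])
go(s,[.4805,-.249],.040,-.132)
c=snap(robot,"top","t3.npz")
for n,lo,hi,roi in [("brass",(12,90,120),(30,255,255),(235,212,330,262)),("steel",(0,0,140),(180,50,255),(250,230,322,268))]:
    b=blob(c,lo,hi,roi); r,_=rect(c,b,.040); print(n,r,w2c(np.array(r[0])/1000))
c2=snap(robot,"side","s3.npz")
o=np.zeros((500,800,3),np.uint8)
o[:,:400]=cv2.resize(c["pixels"][200:325,235:335],(400,500),interpolation=cv2.INTER_CUBIC)
o[:,400:]=cv2.resize(c2["pixels"][190:440,220:420],(400,500),interpolation=cv2.INTER_CUBIC)
cv2.imwrite("pics/p3.png",o[:,:,::-1])
E
```

```text
7.675 [ 0.48192571 -0.24751602  0.12092097] [ 3.14133098e+00 -6.60220879e-04 -1.32567758e-01]
row [-0.021, 0.027, 1.349] spin -0.001
brass ((634.7619018554688, 110.54353332519531), (151.86270141601562, 25.92914390563965), 76.93958282470703) [0.06881839 0.00143569]
steel ((607.69091796875, 117.530029296875), (151.5745086669922, 26.613670349121094), 76.58956146240234) [0.04086883 0.00212253]
```

View pics/p3.png

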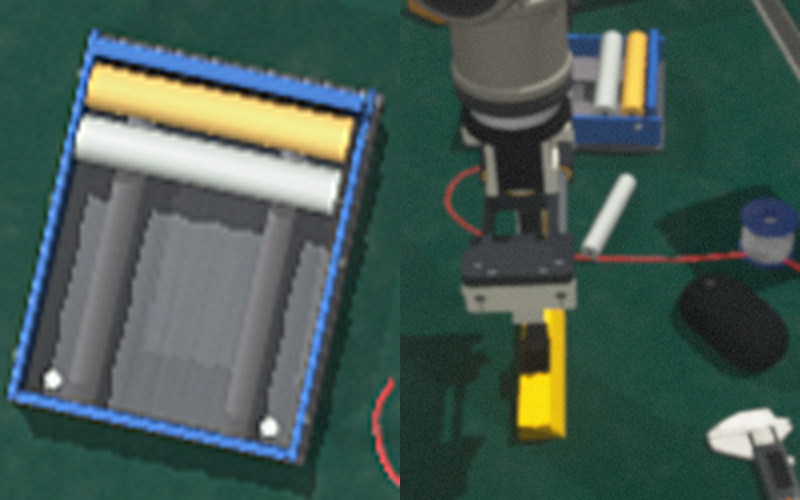

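Both shafts are at rest with a clear gap between them, one in each notch, and the chock is under the gripper. Descend and grasp.

step_arm:
  motion:
    - [[-0.02,0.025,0.5],0]
    - [[-0.02,0.025,0.9],0]
    - [[-0.02,0.025,1.2],0]
    - [[-0.02,0.025,1.35],0]
    - [[-0.02,0.025,1.35],0]
    - [[-0.02,0.025,1.35],0]

```text
time: 8.52
tool_pos: [0.4809, -0.2498, 0.0401]
tool_rot: [3.141, -0.002, -0.133]
contact_force: [0.0, 0.1, -0.1]
opening: 0.0703
grip_force: 0.0
```

step_arm:
  motion:
    - [[0,0,0],0]
    - [[0,0,0],0]
    - [[0,0,0],0]
    - [[0,0,0],0]
    - [[0,0,0],0]
    - [[0,0,0],0]
    - [[0,0,0],0]
    - [[0,0,0],0]
  hand: 255
  squeeze: 20

```text
time: 9.52
tool_pos: [0.4803, -0.2497, 0.0392]
tool_rot: [3.141, -0.0, -0.133]
contact_force: [-0.3, -0.8, 0.6]
opening: 0.0298
grip_force: 20.0
```

```bash
python3 - <<'E'
from h import *
from cell import robot
s=robot.observe();print(s["time"],s["tool_pos"],s["tool_rot"],s["opening"],s["grip_force"])
go(s,[.47,-.15],.18,YAW); go(s,c2w(-.015,0),.15,YAW)
print(s["contact_force"])
E
```

```text
9.525 [ 0.48029721 -0.24968222  0.0391695 ] [ 3.14133114e+00 -1.30622448e-04 -1.33160754e-01] 0.02982052077858961 19.999994337558746
row [-0.39, -1.623, -2.348] spin 0.095
row [0.362, -6.4, -1.849] spin 0.095
[-0.28949779 -0.78927359  0.5566149 ]
```

step_arm:
  motion:
    - [[0,0,-0.4],0]
    - [[0,0,-1.0],0]
    - [[0,-0.3,-1.6],0]
    - [[0,-1.0,-2.1],0.03]
    - [[0.05,-1.9,-2.1],0.06]
    - [[0.1,-2.8,-2.1],0.095]
    - [[0.15,-3.7,-2.1],0.095]
    - [[0.2,-4.6,-2.1],0.095]
    - [[0.3,-5.5,-2.0],0.095]
    - [[0.36,-6.2,-1.85],0.095]

```text
time: 10.78
tool_pos: [0.5511, 0.1186, 0.1499]
tool_rot: [-3.141, -0.0, -0.227]
contact_force: [0.8, 0.2, -1.7]
opening: 0.0303
grip_force: 20.0
```

```bash
python3 - <<'E'
from h import *
from cell import robot
s=robot.observe();print(s["time"],s["tool_pos"],s["tool_rot"],s["opening"],w2c(s["tool_pos"][:2]))
go(s,c2w(-.015,0),.085,YAW)
E
```

```text
10.775 [0.55113054 0.11864853 0.14986375] [-3.14131969e+00 -2.78292371e-05 -2.27072596e-01] 0.030258572147113954 [-0.0144806  -0.00957224]
row [-0.009, -0.159, 1.081] spin 0.001
```

step_arm:
  motion:
    - [[0,-0.16,0],0]
    - [[0,-0.16,0.3],0]
    - [[0,-0.16,0.7],0]
    - [[0,-0.16,1.08],0]
    - [[0,-0.16,1.08],0]
    - [[0,-0.16,1.08],0]

```text
time: 11.52
tool_pos: [0.5538, 0.1252, 0.0862]
tool_rot: [-3.141, -0.001, -0.229]
contact_force: [0.5, 0.6, -1.1]
opening: 0.03
grip_force: 20.0
```

```bash
python3 - <<'E'
from h import *
from cell import robot
s=robot.observe();print(s["time"],s["tool_pos"],s["tool_rot"],w2c(s["tool_pos"][:2]),s["contact_force"])
c2=snap(robot,"side","s4.npz")
cv2.imwrite("pics/p4.png",cv2.resize(c2["pixels"][170:270,240:370],(780,600),interpolation=cv2.INTER_CUBIC)[:,:,::-1])
go(s,c2w(-.015,0),.071,YAW)
E
```

```text
11.525 [0.55375902 0.12517095 0.08615396] [-3.14144504e+00 -1.01078729e-03 -2.28826216e-01] [-0.01339441 -0.0026245 ] [ 0.4545892   0.55286213 -1.08296873]
row [-0.027, -0.044, 0.253] spin -0.001
```

View pics/p4.png

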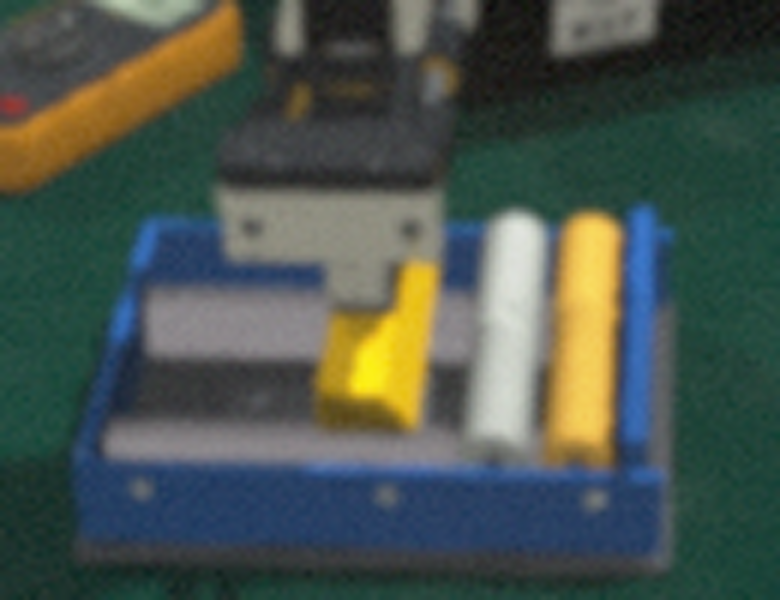

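The chock is level, square and clear of the steel shaft. Lower it and slide it forward.

step_arm:
  motion:
    - [[0,-0.03,0.1],0]
    - [[0,-0.03,0.2],0]
    - [[0,-0.03,0.25],0]
    - [[0.08,-0.03,0.25],0]
    - [[0.16,-0.03,0.25],0]
    - [[0.24,-0.03,0.25],0]
    - [[0.28,-0.03,0.25],0]
    - [[0.28,-0.03,0.25],0]

```text
time: 12.58
tool_pos: [0.5702, 0.1235, 0.0703]
tool_rot: [3.142, -0.0, -0.228]
contact_force: [0.4, -0.1, -1.7]
opening: 0.0299
grip_force: 20.0
```

```bash
python3 - <<'E'
from h import *
from cell import robot
for i in range(3):
    s=robot.observe();print(s["time"],s["tool_pos"],s["tool_rot"],w2c(s["tool_pos"][:2]),s["contact_force"]); c2=snap(robot,"side","s5.npz")
E
```

```text
12.575 [0.57017064 0.1234805  0.07030605] [ 3.14154242e+00 -3.86942738e-05 -2.28346531e-01] [ 0.00297458 -0.00056169] [ 0.41641522 -0.08358539 -1.7081556 ]
12.625 [0.57000136 0.12352372 0.07027951] [ 3.14146043e+00  9.27088355e-05 -2.28292521e-01] [ 0.00279992 -0.00055785] [-1.25566286  0.22748598 -1.72769047]
12.675 [0.56989457 0.12357546 0.07028774] [ 3.14144000e+00  2.00900623e-04 -2.28206359e-01] [ 0.00268419 -0.00053159] [ 0.43526122 -0.08399989 -1.51359761]
```

```bash
cat >> h.py <<'E'
def steel_u(c):
    "mean columns of the bright steel and of the brass in the side view, rows 215-238, and of the chock's right edge"
    hsv=cv2.cvtColor(c["pixels"],cv2.COLOR_RGB2HSV)[222:243,300:352].astype(int)
    st=(hsv[...,1]<70)&(hsv[...,2]>165); br=(hsv[...,1]>110)&(hsv[...,2]>120)&(hsv[...,0]<35)
    X=np.arange(300,352)[None,:]
    br2=br&(X>328); ch=br&(X<322)
    return [float((X*m).sum()/max(m.sum(),1)) for m in (st,br2)]+[int(st.sum()),float(np.mean([np.where(r)[0].max()+300 if r.any() else 0 for r in ch]))]
E
python3 - <<'E'
from h import *
for f in ("s3","s4","s5"): print(f,np.round(steel_u(load(f+".npz")),2))
E
```

```text
s3 [323.35 336.47 196.     0.  ]
s4 [323.88 336.66 172.   295.24]
s5 [323.79 336.68 174.   317.  ]
```

step_arm:
  motion:
    - [[0.02,0,0.0],0]
    - [[0.04,0,0.01],0]
    - [[0.06,0,0.01],0]
    - [[0.06,0,0.01],0]

```text
time: 13.22
tool_pos: [0.5729, 0.1228, 0.0694]
tool_rot: [3.141, 0.002, -0.228]
contact_force: [-2.2, 1.6, -2.0]
opening: 0.0295
grip_force: 20.0
```

```bash
cat > m.py <<'E'
from h import *
from cell import robot
F=[];U=[];P=[]
for i in range(4):
    c=snap(robot,"side","sx.npz"); U.append(steel_u(c)); s=robot.observe(); F.append(s["contact_force"]); P.append(s["tool_pos"])
f=np.mean(F,0);p=np.mean(P,0);print(s["time"],"p",w2c(p[:2]).round(4),p[2].round(4),"Fc",(np.cos(YAW)*f[0]+np.sin(YAW)*f[1]).round(2),"Fz",f[2].round(2),np.mean(U,0).round(2))
E
python3 m.py
```

```text
13.425 p [ 0.0059 -0.0006] 0.0695 Fc -2.48 Fz -1.84 [323.77 336.61 177.   317.12]
```

step_arm:
  motion:
    - [[0.01,0,0.0],0]
    - [[0.01,0,0.0],0]

```text
time: 13.68
tool_pos: [0.5741, 0.1226, 0.0697]
tool_rot: [3.141, 0.0, -0.228]
contact_force: [-1.8, 1.3, -1.8]
opening: 0.0299
grip_force: 20.0
```

```bash
python3 m.py; python3 - <<'E'
from h import *
c=load("sx.npz")
cv2.imwrite("pics/p5.png",cv2.resize(c["pixels"][190:270,280:370],(675,600),interpolation=cv2.INTER_CUBIC)[:,:,::-1])
E
```

```text
13.875 p [ 0.007  -0.0005] 0.0697 Fc -2.63 Fz -2.41 [324.17 336.6  176.25 317.69]
```

View pics/p5.png

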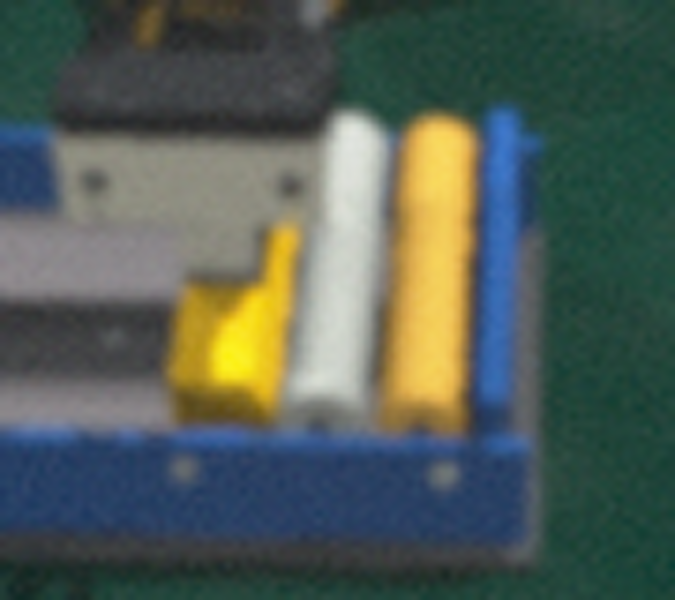

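The steel shaft moved about 0.9 mm, so contact was at about 6.0 mm. Back off and seat the chock on the rails.

step_arm:
  motion:
    - [[-0.016,0,0.0],0]
    - [[-0.016,0,0.01],0]
    - [[-0.016,0,0.015],0]
    - [[-0.016,0,0.015],0]

```text
time: 14.38
tool_pos: [0.5735, 0.1229, 0.0692]
tool_rot: [-3.141, -0.001, -0.228]
contact_force: [-0.5, -0.0, 1.3]
opening: 0.0299
grip_force: 20.0
```

```bash
python3 m.py
```

```text
14.575 p [ 0.0064 -0.0004] 0.0692 Fc -1.39 Fz 1.91 [324.01 336.63 173.5  317.38]
```

step_arm:
  motion:
    - [[-0.005,0,0],0]
    - [[-0.005,0,0],0]
    - [[-0.005,0,0],0]
    - [[-0.005,0,0],0]
    - [[-0.005,0,0],0]
  hand: 110

```text
time: 15.2
tool_pos: [0.5729, 0.1229, 0.0688]
tool_rot: [3.142, -0.0, -0.228]
contact_force: [-0.6, 0.1, 0.2]
opening: 0.0523
grip_force: 0.0
```

step_arm:
  motion:
    - [[0,0,-0.2],0]
    - [[0,0,-0.6],0]
    - [[0,0,-1.2],0]
    - [[0,0,-1.9],0]
    - [[0,0.8,-2.2],0]
    - [[0,1.7,-2.2],0]
    - [[0,2.6,-2.2],0]
    - [[0,3.5,-2.2],0]
    - [[0,4.0,-2.2],0]
    - [[0,4.0,-2.2],0]

```text
time: 16.45
tool_pos: [0.5183, -0.1128, 0.2017]
tool_rot: [3.141, -0.001, -0.232]
contact_force: [-0.4, 0.4, 0.0]
opening: 0.052
grip_force: 0.0
```

```bash
python3 m.py; python3 - <<'E'
from h import *
from cell import robot
s=robot.observe();print(s["tool_pos"])
c=snap(robot,"top","t9.npz")
for n,lo,hi,roi,z in [("brass",(12,90,120),(30,255,255),(235,205,330,246),.04),("steel",(0,0,140),(180,50,255),(250,230,322,268),.04),("chock",(22,150,120),(35,255,255),(240,240,322,285),.045)]:
    b=blob(c,lo,hi,roi); r,_=rect(c,b,z); print(n,np.round(r[1],1),round(r[2],1),w2c(np.array(r[0])/1000))
c2=load("sx.npz")
o=np.zeros((500,800,3),np.uint8)
o[:,:400]=cv2.resize(c["pixels"][200:325,235:335],(400,500),interpolation=cv2.INTER_CUBIC)
o[:,400:]=cv2.resize(c2["pixels"][180:280,290:370],(400,500),interpolation=cv2.INTER_CUBIC)
cv2.imwrite("pics/p6.png",o[:,:,::-1])
E
```

```text
16.65 p [ 0.0057 -0.24  ] 0.2014 Fc 0.23 Fz 0.59 [323.65 336.41 189.5  317.23]
[ 0.51884078 -0.10976623  0.2011423 ]
brass [151.9  25.9] 77.0 [0.06878592 0.00143547]
steel [151.6  25.7] 76.7 [0.0412598  0.00212039]
chock [128.9   6.9] 77.0 [0.02185435 0.00059277]
```

View pics/p6.png

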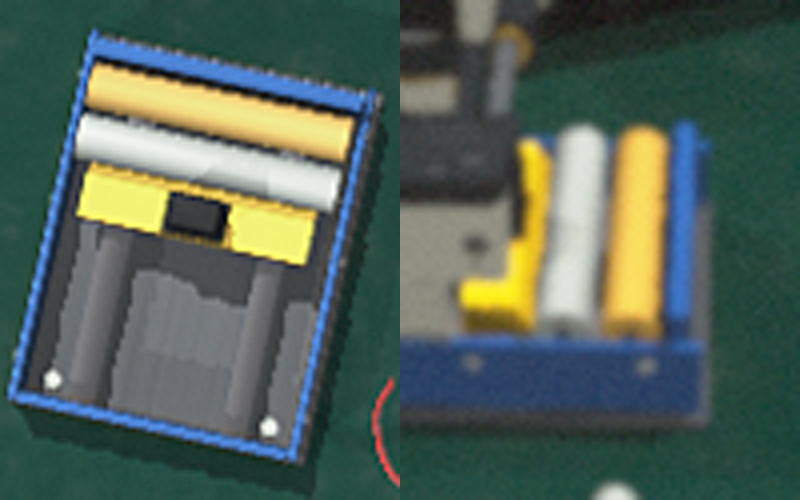

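The final view shows both shafts in the notches. The chock is square and flat, touching the steel (steel x only 0.4 mm from its free resting value).

```bash
python3 -c "
from cell import robot
print(robot.hand_in())"
```

```text
the job is handed in; nothing more can be done
None
```

I handed the job in at about 17 s of the 48 s allowed: brass sits in the far notches, steel in the near ones, and the chock is flat and square against the steel shaft. The hand-in call gave no verdict, so this rests on my last camera check.

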